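Pull the fume extractor's filter plate and show it to the inspection camera

ROBOT

A 6-joint arm with a two-finger parallel gripper is mounted at the origin on the work surface. World frame = base frame: x ahead of the robot, y to its left, z up, the work surface at z = 0. Lengths are in m, angles in rad, forces in N, time in s.
With the tool pointing down it reaches from about 0.25 to 0.8 m from the base axis. Payload 8.5 kg.
Tool frame: the origin (TCP) lies at the very end of the fingers, on their centre line; the grasp point (between the pads) lies 19 mm behind it (bot.pinch_z is the distance from the TCP to the grasp point, in m); z points along the fingers, y is the line along which they close (so a half turn about z gives the same grasp; the last joint's range is limited). The gripper opens to 85 mm and grips with 20 to 120 N. Pads are 22 mm wide; open, the fingers measure 114 mm over their backs; the gripper's body (76 mm by 85 mm) begins 54 mm behind the grasp point. The pads swing forward as they close: fully open they stand 13 mm farther back than shut.
Start: joints at [1.284, 0.238, -0.013, 1.319, 0, 1.571], TCP at [0.148, 0.504, 0.231] pointing down, gripper open.
Joint ranges: [-2.66, 2.66], [-1.03, 1.9], [-1.14, 1.46], [-1.82, 2.27], [-1.45, 1.34], [-3.14, 3.14]. Speed limits (rad/s): [2.22, 2.22, 2.79, 3.14, 3.14, 3.14].

INTERFACE

Orientations are given as a unit quaternion [x, y, z, w].
In Python, from cell import bot gives the robot as it stands.
- The arm moves only by the tool send_rows, never from a script. Its argument "series" is a list of rows, each a list of 3 entries, a list of its own where there are three numbers: the shift along the tool's x, y, z in cm, then the turn, a rotation vector about the tool's x, y, z in degrees, then the closure in counts, from 0 (fully open) to 255 (shut). In form: [[[x, y, z], [wx, wy, wz], hand], ...]. A call has 1 to 12 rows; each row is the pose to reach, as a shift and turn from the pose commanded when the call began, along the tool's axes at that moment; what a row does not reach only later rows make up. A row lasts 1/12 s, in which the tool goes at most 41.7 mm and 7.16 degrees, less where a joint would pass 70% of its speed; a pose out of reach is approached as far as the arm can. A call with a gripper value outside its range is refused whole. The fingers move at their own pace and stop on an object; "newtons" is the grip in N (left out, the last holds). Time passes only in rows, so rows that repeat a pose let the fingers close. It gives the time, the measured TCP pose, the force, the opening and the grip force at its end, in the units of the state.
- bot.read_state(): the state, without advancing time (a new reading comes with each control period).
- bot.grab_frame(name): name is "scene" or "top" or "wrist"; returns the picture (400x640x3 uint8, red, green, blue); there is no depth.
- bot.camera_model(name): a dict with "fx", "fy", "cx", "cy" (pixels), "dist_coeffs" ([k1, k2, p1, p2, k3] as OpenCV has them; the pictures are not rectified), "R" (3x3) and "t" (3): a world point X has camera coordinates R X + t. Camera axes: x right, y down, z forward; pixel columns grow to the right and rows downward; lengths in m; the calibration is good to about 2 mm. A picture is of the moment at which its call begins: read the wrist's pose just before it. camera_model takes no time and is no camera call; for the wrist camera it gives the pose at the moment of the call.
- bot.sign_off(): hands the job in; it is judged then, once.
The state is a dict: "time": time; "joint_pos": joint angles; "qvel": joint speeds; "tau": joint torques, N m; "tool_pos": TCP position; "eef_rot": TCP orientation; "contact_force": force on the tool from outside, world axes, zero at the start; "torque": the same for the moment, N m; "finger_gap": finger opening in m; "grasp_force": force on a finger pad.
Only numpy, scipy, OpenCV 4.12 (cv2) and the standard library are available. Lean on these libraries where they do the work, as an engineer would, in place of code of your own. Each camera call takes 0.05 s, during which the arm holds its last target. There are 200 camera calls.

TASK

The bench fume extractor's filter is due for a check: press its treadle switch down to the stop and let it spring back, then swing the extractor's cover flap up until it stands upright, leave it standing, and draw out the filter plate (the one with a grip tab on top), leaving the plain blanking plate in its slot. Finish while holding the filter plate in the gripper, still and upright, square to the inspection camera and about 10 cm in front of its lens, with the plate's middle level with the lens. Do not shift the other things lying on the bench.

Things in the scene. Friction and masses are not known exactly. Their poses are not given: they have to be found in the camera images.
- treadle: treadle switch fixed to the bench: grey metal base 140 x 90 x 10 mm (its x, y, z); origin at the centre of the underside. A steel pedal plate 110 x 66 x 8 mm is hinged across the base (axis along y) at x = +55 mm, 22 mm above the bench, and slopes up towards the treadle's -x end
- pedal (a joint): pedal angle in rad: 0 = up (at rest), 0.22 = at the stop; pressing the free end straight down increases it. A return spring needs about 2 N at the pad at first and about 7 N at the stop; it springs back when let go
- pedal_pad (a point): where to press: on the pedal plate's top (a ribbed rubber pad, 3 to 4 mm thick, lies over it but is only for looks), on its middle line, 95 mm from the hinge towards -x of the treadle; about 50 mm above the bench at rest and 30 mm at the stop
- extractor: fixed blue metal box 190 x 260 x 150 mm (x, y, z), walls 5 mm, front at -x; origin under its centre. Open on top from x = -90 to +55 mm, y = -125 to +125 mm, under the flap. Inside floor at z = 10 mm; two upright slots 114 (x) x 16 mm (y) at x = -20, y = -40 and +40 mm, guide walls up to z = 70 mm. One slot (either) holds the filter plate, the other the blanking plate
- flap (a joint): angle of the cover flap in rad: 0 = shut, 1.57 = upright, 1.75 = stop. A stiff hinge (about 0.26 N m) keeps it at any angle where it is left; the flap weighs 0.25 kg
- flap_hinge (a point): middle of the flap's hinge line, at x = +60, z = 150.5 mm on the extractor; the line runs along the extractor's y. The flap is a blue plate 150 mm (hinge to front edge) x 256 x 6 mm, lying to -x of the hinge when shut; it swings up and back towards +x
- flap_fin (a point): grip point on the flap's lifting fin: black tab 16 (x) x 12 (y) x 34 mm high upright on the flap's top, middle line, 130 mm from the hinge. Point: 22 mm above the flap's top face, 28 mm above the hinge line when shut, 12 mm below the fin's top. Pinch it across its 12 mm (extractor's y): it pivots between the pads as the flap turns, so the tool can stay vertical
- filter: loose filter plate under the flap: grey frame with pale pleats, 110 (x) x 12 (y, thickness) x 100 mm (z), plus a grip tab 30 (x) x 10 (y) x 25 mm (z) on the middle of its top edge; origin under its centre; about 0.16 kg. Stands upright in its slot on the inside floor, x and y parallel to the extractor's (2 mm play), tab top 135 mm above the bench, 15 mm below the rim
- filter_center (a point): middle of the filter plate, 50 mm above its underside
- filter_tab (a point): middle of the filter plate's grip tab, 112.5 mm above its underside
- blank: blanking plate, loose, in the other slot: plain aluminium 110 x 12 x 75 mm high, no tab; origin at the centre of its underside. Stays in its slot
- inspector: inspection camera on a stand fixed to the bench: base 90 x 100 x 14 mm, post, white head 70 x 60 x 60 mm whose top is 190 mm above the bench; origin at the centre of the base's underside; the lens looks along its -x
- lens (a point): front of the camera's black lens (44 mm across), 60 mm from the origin towards its -x, 160 mm above the bench; axes like inspector
- spool: aluminium solder spool standing on the bench, 58 mm across, 42 mm high (bystander); origin under its centre
- screwdriver: small screwdriver lying on the bench, 160 mm long (bystander)
- board: small circuit board lying on the bench, 80 x 55 mm (bystander)
- tin: brass tip-cleaning tin, 72 mm across, 45 mm high (bystander)
- turner: steel cylinder fixture with a side screw, 52 mm across, 85 mm high (bystander)
- pliers: small pliers with red handles lying on the bench, 130 mm long (bystander)
Not all that is in view belongs to the job. What is shaped like the treadle but turquoise or yellow is not meant.

How it is judged:
By the outcome, as a careful person would: the job done as asked, in the order asked, and still so for the second after the job is handed in, while the arm keeps its last pose, push and grip.
It also fails if it takes over 72 s, if anything falls off the work surface, if the arm or the gripper's body presses on something with over 40 N, if the wrist force passes 120 N, or if a joint passes its speed limit or range.

## Working session

There is one attempt and no reset: what is moved stays moved. The work goes in short steps, Python scripts to look and compute and a tool call to move; the robot and the scene stay as the last step left them, time stands still between calls to the robot, and variables do not carry over. Pictures are saved under pics/ and viewed, at most 14 in all, crops included, and the job is handed in when it is done.

Besides the shell and the picture viewer there is one more tool, called as a command line: name --argument value ..., lists and objects as JSON in quotes. send_rows: Moves the arm, as the interface text tells. Its arguments: {"type":"object","properties":{"series":{"type":"array"},"newtons":{"type":"number"}},"required":["series"]}

```bash
mkdir -p pics; python3 - <<'E'
from cell import bot
import cv2
for n in("scene","top"):
    f=bot.grab_frame(n); cv2.imwrite(f"pics/{n}0.png",f[:,:,::-1])
    m=bot.camera_model(n); print(n,{k:(v if not hasattr(v,'tolist') else v.tolist()) for k,v in m.items()})
print(bot.read_state(),bot.pinch_z)
E
```

```text
scene {'fx': 379.23033834727437, 'fy': 379.23033834727437, 'cx': 322.4391464933829, 'cy': 200.13530731261704, 'dist_coeffs': [-0.03741801524537015, 0.0, 0.0, 0.0, 0.0], 'R': [[0.8731739302028929, 0.4871234452077842, 0.016674433811455107], [0.37537797869055733, -0.6502599949210018, -0.6604947479878474], [-0.31089975993594016, 0.5829860102388715, -0.7506454896537625]], 't': [-0.4825159488867833, -0.05822086176269674, 1.297644850747399]}
top {'fx': 377.6473633084831, 'fy': 377.6473633084831, 'cx': 316.5267724998718, 'cy': 196.4527054912099, 'dist_coeffs': [-0.0827892157962659, 0.0, 0.0, 0.0, 0.0], 'R': [[-0.011392525828742993, -0.9996099132159619, -0.025499642264521283], [-0.9883547732284538, 0.015126746072579701, -0.1514134201112542], [0.1517400823506198, 0.023477711848321866, -0.9881415609388132]], 't': [0.07505090023144874, 0.5197776381393335, 1.0876815350832003]}
{'time': 0.1, 'joint_pos': array([ 1.28399877e+00,  2.38724870e-01, -1.41332373e-02,  1.31921075e+00,
        1.94537288e-05,  1.57082483e+00]), 'qvel': array([-0.00077162,  0.00025182,  0.00309221, -0.00149714,  0.00045623,
        0.00029461]), 'tau': array([ 7.40790038e-04, -5.39719713e+01,  3.46998668e+01,  1.34584124e-02,
        7.69552912e-05, -1.63514181e-05]), 'tool_pos': array([0.1484056 , 0.5032129 , 0.23075407]), 'eef_rot': array([ 1.42921911e-01,  9.89733763e-01, -6.28346223e-04, -1.00545386e-04]), 'contact_force': array([0.04881506, 0.52042542, 0.66537258]), 'torque': array([-0.01198802, -0.02261515,  0.03033188]), 'grasp_force': 0.0, 'finger_gap': 0.08568814626222358} 0.0187
```

View pics/scene0.png

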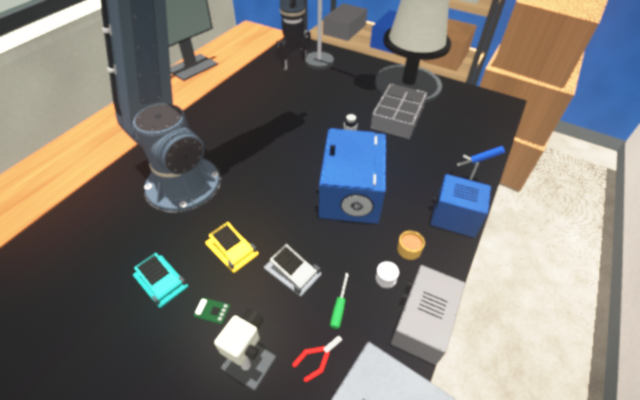

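View pics/top0.png

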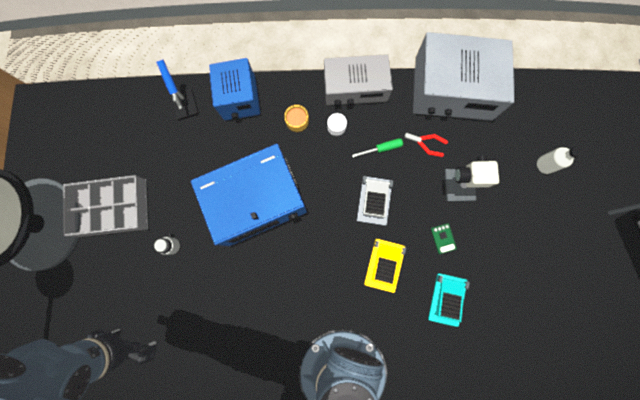

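The candidates in the top view are:
- **Treadle shapes:** grey (375,200), yellow (385,265) and turquoise (449,300). I choose the grey one.
- **Blue boxes:** a large one with a fin (248,195) and a small one (233,88). I choose the large one.
- **Inspector:** the white head at (483,174), with its lens pointing left in the image.

I'll check these in a close crop.

```bash
cat > h.py <<'E'
import numpy as np, cv2
from cell import bot
def K(m): return np.array([[m['fx'],0,m['cx']],[0,m['fy'],m['cy']],[0,0,1]])
def ray(m,p):
    u=cv2.undistortPoints(np.array(p,float).reshape(-1,1,2),K(m),np.array(m['dist_coeffs'])).reshape(-1,2)
    R=np.array(m['R']);t=np.array(m['t'])
    return -R.T@t,(np.c_[u,np.ones(len(u))]@R)
def onz(m,p,z):
    o,d=ray(m,p); return o+d*((z-o[2])/d[:,2])[:,None]
def proj(m,X):
    return cv2.projectPoints(np.array(X,float).reshape(-1,1,3),cv2.Rodrigues(np.array(m['R']))[0],np.array(m['t'],float),K(m),np.array(m['dist_coeffs']))[0].reshape(-1,2)
E
python3 - <<'E'
from h import *
t=cv2.imread('pics/top0.png'); s=cv2.imread('pics/scene0.png')
def c(im,x,y,w,h): return cv2.resize(im[y:y+h,x:x+w],(400,300),interpolation=cv2.INTER_CUBIC)
cv2.imwrite('pics/m1.png',np.vstack([np.hstack([c(t,335,170,80,60),c(t,180,140,136,102)]),np.hstack([c(t,430,145,80,60),c(s,250,235,80,60)])]))
hsv=cv2.cvtColor(t,cv2.COLOR_BGR2HSV); m=bot.camera_model('top')
def big(mask,x,y,w,h):
    k=np.zeros_like(mask);k[y:y+h,x:x+w]=mask[y:y+h,x:x+w]
    return max(cv2.findContours(k,0,1)[0],key=cv2.contourArea)
b=big(cv2.inRange(hsv,(100,120,60),(125,255,255)),180,130,135,125)
print('blue',cv2.boxPoints(cv2.minAreaRect(b)).round(1).tolist())
g=big(cv2.inRange(hsv,(0,0,70),(180,70,255)),345,165,60,65)
bx=cv2.boxPoints(cv2.minAreaRect(g)); print('tread',bx.tolist(),onz(m,bx,0.01).round(4).tolist())
w=big(cv2.inRange(hsv,(0,0,150),(180,70,255)),450,150,55,50)
bx=cv2.boxPoints(cv2.minAreaRect(w)); print('head',bx.tolist(),onz(m,bx,0.19).round(4).tolist())
E
```

```text
blue [[186.6999969482422, 181.0], [277.20001220703125, 141.89999389648438], [307.3999938964844, 211.89999389648438], [216.89999389648438, 251.0]]
tread [[355.2640686035156, 221.2396240234375], [362.2616271972656, 174.58926391601562], [393.7041931152344, 179.30563354492188], [386.7066345214844, 225.95599365234375]] [[0.4475, -0.0479, 0.01], [0.5916, -0.0734, 0.01], [0.5753, -0.17, 0.01], [0.4318, -0.1427, 0.01]]
head [[466.0, 161.0], [498.0, 161.0], [498.0, 186.0], [466.0, 186.0]] [[0.5863, -0.3305, 0.19], [0.5854, -0.417, 0.19], [0.5182, -0.4109, 0.19], [0.5194, -0.3254, 0.19]]
```

View pics/m1.png

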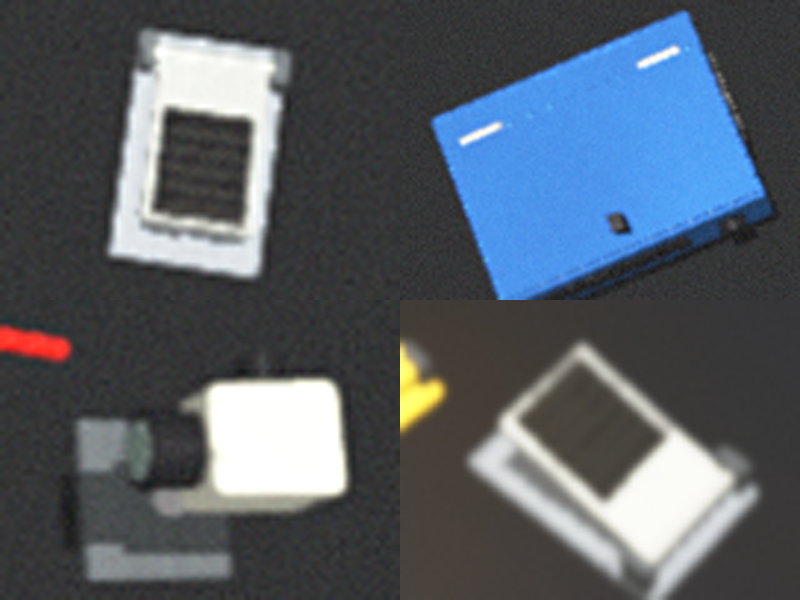

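The close crop confirms the grey treadle, with its hinge at the far end (image top) and its pad nearer the robot. The big blue box has two white hinge marks at the back, and its fin is near (254,215). The inspector's lens is at about (458,174) and points left (+y).

```bash
python3 - <<'E'
from h import *
m=bot.camera_model('top'); ms=bot.camera_model('scene')
print('box',onz(m,[[190.9,180.1],[278.6,144.1],[304.1,206.3],[214,242]],0.152).round(4).tolist())
print('marks',onz(m,[[207.2,185.2],[267.8,159.4]],0.154).round(4).tolist())
print('fin',onz(m,[[254,216]],0.18).round(4).tolist())
print('head',onz(m,[[472,161],[499,161],[499,184],[472,184]],0.19).round(4).tolist())
print('lens',onz(m,[[458,174.4]],0.16).round(4).tolist())
print('base',onz(m,[[445.6,168.6],[447.6,201],[476.4,200]],0.014).round(4).tolist())
t=cv2.imread('pics/top0.png')
hsv=cv2.cvtColor(t,cv2.COLOR_BGR2HSV)
# scene camera: fin
s=cv2.imread('pics/scene0.png'); g=s.max(2)[140:160,325:345]; y,x=np.where(g<70); print('finpix scene',x.mean()+325,y.mean()+140,onz(ms,[[x.mean()+325,y.mean()+140]],.172).round(4))
g=t.max(2)[205:225,245:263]; y,x=np.where(g<80); print('finpix top',x.mean()+245,y.mean()+205,onz(m,[[x.mean()+245,y.mean()+205]],.172).round(4))
E
```

```text
box [[0.5545, 0.4114, 0.152], [0.6515, 0.1686, 0.152], [0.4774, 0.0991, 0.152], [0.3844, 0.3415, 0.152]]
marks [[0.539, 0.3642, 0.154], [0.608, 0.1978, 0.154]]
fin [[0.4502, 0.2287, 0.18]]
head [[0.5861, -0.3466, 0.19], [0.5853, -0.4197, 0.19], [0.5235, -0.4141, 0.19], [0.5245, -0.3418, 0.19]]
lens [[0.5567, -0.3172, 0.16]]
base [[0.606, -0.3323, 0.014], [0.5046, -0.3318, 0.014], [0.5063, -0.4217, 0.014]]
finpix scene 332.05 150.15 [[0.453  0.2333 0.172 ]]
finpix top 255.5 216.33333333333334 [[0.4501 0.2262 0.172 ]]
```

```bash
cat >> h.py <<'E'
from scipy.spatial.transform import Rotation as Ro
def go(p,yaw_deg=None):
    """shift (cm) and turn (deg) in tool axes to TCP p, tool down, tool y at world angle yaw"""
    s=bot.read_state(); R=Ro.from_quat(s['eef_rot'])
    a=np.radians(yaw_deg); y=np.array([np.cos(a),np.sin(a),0]); z=np.array([0,0,-1.])
    T=Ro.from_matrix(np.c_[np.cross(y,z),y,z])
    return (R.inv().apply(np.array(p)-s['tool_pos'])*100).round(2),np.degrees((R.inv()*T).as_rotvec()).round(2)
E
python3 -c "
from h import *
print(go([.4723,-.1013,.10],79.6))"
```

```text
(array([-48.17, -48.8 ,  13.14]), array([-0.07, -0.  , -6.03]))
```

send_rows --series '[[[-48.2, -48.8, 1], [0, 0, -6], 255], [[-48.2, -48.8, 1], [0, 0, -6], 255], [[-48.2, -48.8, 1], [0, 0, -6], 255], [[-48.2, -48.8, 1], [0, 0, -6], 255], [[-48.2, -48.8, 1], [0, 0, -6], 255], [[-48.2, -48.8, 1], [0, 0, -6], 255], [[-48.2, -48.8, 1], [0, 0, -6], 255], [[-48.2, -48.8, 1], [0, 0, -6], 255], [[-48.2, -48.8, 1], [0, 0, -6], 255], [[-48.2, -48.8, 1], [0, 0, -6], 255], [[-48.2, -48.8, 1], [0, 0, -6], 255], [[-48.2, -48.8, 1], [0, 0, -6], 255]]' --newtons 40

```text
time: 1.1
tool_pos: [0.3851, 0.0609, 0.2241]
eef_rot: [0.091, 0.996, 0.0, 0.0]
contact_force: [1.0, 2.4, 0.3]
finger_gap: -0.0001
grasp_force: 0.0
```

```bash
python3 -c "
from h import *
print(bot.read_state()['tool_pos'],go([.4723,-.1013,.10],79.6))"
```

```text
[0.38513962 0.06085505 0.22406015] (array([-11.5 , -14.37,  12.41]), array([ 0.01,  0.02, -0.03]))
```

send_rows --series '[[[-11.5, -14.4, 9], [0, 0, 0], 255], [[-11.5, -14.4, 9], [0, 0, 0], 255], [[-11.5, -14.4, 9], [0, 0, 0], 255], [[-11.5, -14.4, 9], [0, 0, 0], 255], [[-11.5, -14.4, 9], [0, 0, 0], 255], [[-11.5, -14.4, 9], [0, 0, 0], 255], [[-11.5, -14.4, 9], [0, 0, 0], 255], [[-11.5, -14.4, 9], [0, 0, 0], 255]]'

```text
time: 1.77
tool_pos: [0.4713, -0.0994, 0.1337]
eef_rot: [0.091, 0.996, 0.0, -0.001]
contact_force: [-1.0, 0.8, 0.9]
finger_gap: -0.0
grasp_force: 0.0
```

```bash
python3 - <<'E'
from h import *
m=bot.camera_model('wrist'); f=bot.grab_frame('wrist'); f=f[:,:,::-1].copy()
print(bot.read_state()['tool_pos'],go([.4723,-.1013,.06],79.6))
X=lambda a,b,z:[.5116+a*.9836+b*.1805,-.1085-a*.1805+b*.9836,z]
P=proj(m,[X(-.07,-.045,.01),X(-.07,.045,.01),X(-.04,0,.05),X(.07,.045,.01),X(.07,-.045,.01)]); print(P.round(0).tolist())
for p in P: cv2.circle(f,tuple(int(v) for v in p),3,(0,0,255),1)
cv2.imwrite('pics/w1.png',f)
E
```

```text
[ 0.47145275 -0.09892364  0.13422761] (array([-0.13, -0.22,  7.42]), array([ 0.01, -0.03, -0.02]))
[[259.0, 159.0], [373.0, 159.0], [316.0, 211.0], [365.0, 309.0], [268.0, 309.0]]
```

View pics/w1.png

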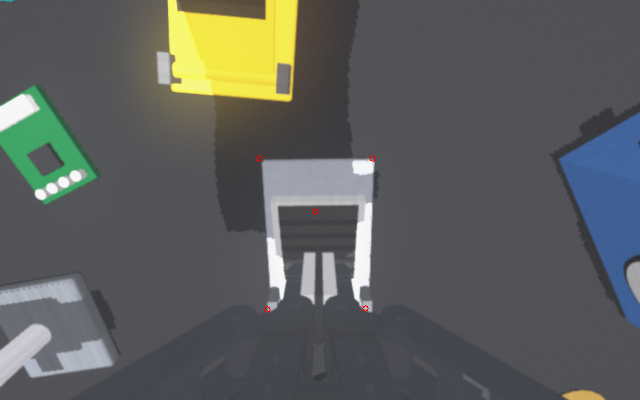

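The treadle's base outline, (263..373, 159..309), matches my estimate to within about 3 px. The shut fingers are over the pad, so I'll press.

send_rows --series '[[[-0.1, -0.1, 4], [0, 0, 0], 255], [[-0.1, -0.1, 7.4], [0, 0, 0], 255], [[-0.1, -0.1, 7.9], [0, 0, 0], 255], [[-0.1, -0.1, 8.4], [0, 0, 0], 255], [[-0.1, -0.1, 8.8], [0, 0, 0], 255], [[-0.1, -0.1, 9.2], [0, 0, 0], 255], [[-0.1, -0.1, 9.6], [0, 0, 0], 255], [[-0.1, -0.1, 10.0], [0, 0, 0], 255], [[-0.1, -0.1, 10.2], [0, 0, 0], 255], [[-0.1, -0.1, 10.3], [0, 0, 0], 255], [[-0.1, -0.1, 10.3], [0, 0, 0], 255]]'

```text
time: 2.73
tool_pos: [0.4728, -0.1005, 0.0314]
eef_rot: [0.091, 0.996, 0.0, 0.0]
contact_force: [-2.6, 1.8, 6.0]
finger_gap: -0.0001
grasp_force: 3.0
```

send_rows --series '[[[0, 0, 0.15], [0, 0, 0], 255], [[0, 0, 0.25], [0, 0, 0], 255], [[0, 0, 0.25], [0, 0, 0], 255], [[0, 0, 0.25], [0, 0, 0], 255]]'

```text
time: 3.07
tool_pos: [0.4728, -0.1005, 0.0295]
eef_rot: [0.091, 0.996, 0.0, 0.0]
contact_force: [-5.4, 3.1, 13.2]
finger_gap: 0.0003
grasp_force: 6.9
```

send_rows --series '[[[0, 0, 0.1], [0, 0, 0], 255], [[0, 0, 0.1], [0, 0, 0], 255], [[0, 0, 0.1], [0, 0, 0], 255]]'

```text
time: 3.32
tool_pos: [0.4727, -0.1005, 0.0291]
eef_rot: [0.091, 0.996, 0.0, 0.0]
contact_force: [-6.7, 3.6, 21.9]
finger_gap: -0.0003
grasp_force: 10.8
```

It's against the stop: the force climbs with almost no travel. Lifting straight up.

send_rows --series '[[[0, 0, -1.5], [0, 0, 0], 255], [[0, 0, -3], [0, 0, 0], 255], [[0, 0, -6], [0, 0, 0], 255], [[0, 0, -10], [0, 0, 0], 255], [[0, 0, -14], [0, 0, 0], 255], [[0, 0, -18], [0, 0, 0], 255], [[0, 0, -22.5], [0, 0, 0], 0], [[0, 0, -22.5], [0, 0, 0], 0]]'

```text
time: 3.98
tool_pos: [0.4754, -0.1013, 0.26]
eef_rot: [0.091, 0.996, -0.001, 0.005]
contact_force: [0.1, 1.1, -0.3]
finger_gap: 0.0232
grasp_force: 0.0
```

```bash
python3 -c "
from h import *
print(bot.read_state()['tool_pos'],go([.452,.2293,.25],111.7))"
```

```text
[ 0.47543037 -0.10134328  0.2599797 ] (array([ 8.31, 32.09,  0.89]), array([ -0.21,   0.6 , -32.14]))
```

send_rows --series '[[[8.3, 32.1, 0.9], [-0.2, 0, -32.1], 100], [[8.3, 32.1, 0.9], [-0.2, 0, -32.1], 100], [[8.3, 32.1, 0.9], [-0.2, 0, -32.1], 100], [[8.3, 32.1, 0.9], [-0.2, 0, -32.1], 100], [[8.3, 32.1, 0.9], [-0.2, 0, -32.1], 100], [[8.3, 32.1, 0.9], [-0.2, 0, -32.1], 100], [[8.3, 32.1, 0.9], [-0.2, 0, -32.1], 100], [[8.3, 32.1, 0.9], [-0.2, 0, -32.1], 100], [[8.3, 32.1, 0.9], [-0.2, 0, -32.1], 100], [[8.3, 32.1, 0.9], [-0.2, 0, -32.1], 100], [[8.3, 32.1, 0.9], [-0.2, 0, -32.1], 100]]'

```text
time: 4.9
tool_pos: [0.4491, 0.2301, 0.2435]
eef_rot: [-0.188, 0.982, 0.001, 0.0]
contact_force: [0.6, -0.9, -0.4]
finger_gap: 0.0523
grasp_force: 0.0
```

```bash
python3 - <<'E'
from h import *
m=bot.camera_model('wrist'); f=bot.grab_frame('wrist'); f=f[:,:,::-1].copy()
cv2.imwrite('pics/w2raw.png',f)
s=bot.read_state();print(s['tool_pos'],s['finger_gap'],go([.452,.2293,.16],111.7))
c,sn=np.cos(np.radians(21.7)),np.sin(np.radians(21.7))
X=lambda a,b,z:[.517+a*c-b*sn,.2552+a*sn+b*c,z]
P=proj(m,[X(-.09,-.128,.1535),X(-.09,.128,.1535),X(-.07,0,.1875),X(-.07,0,.1535),X(-.095,-.13,0.0),X(-.095,.13,0)]); print(P.round(0).tolist())
for p in P: cv2.circle(f,tuple(int(v) for v in p),3,(0,0,255),1)
cv2.imwrite('pics/w2.png',f)
E
```

```text
[0.44927723 0.22947873 0.24356039] 0.05195635532088513 (array([-0.24, -0.14,  8.36]), array([ 0.17,  0.05, -0.05]))
[[136.0, 183.0], [496.0, 183.0], [316.0, 228.0], [316.0, 210.0], [202.0, 144.0], [431.0, 144.0]]
```

View pics/w2.png

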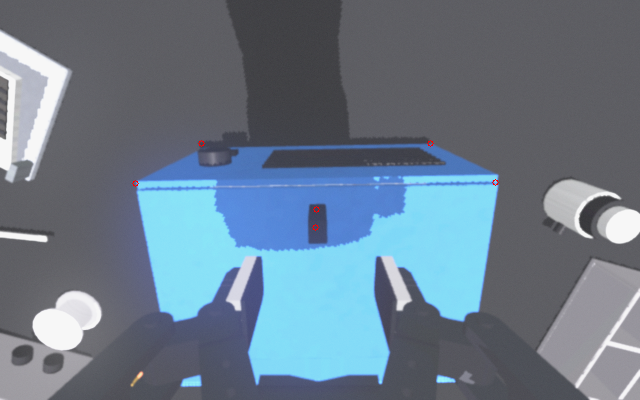

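The fin is at about (317,222) and the flap's front edge is at row ~184, both within about 2 px of prediction. Descending and pinching.

send_rows --series '[[[-0.2, -0.1, 4], [0, 0, 0], 100], [[-0.2, -0.1, 6.5], [0, 0, 0], 100], [[-0.2, -0.1, 8.3], [0, 0, 0], 100], [[-0.2, -0.1, 8.3], [0, 0, 0], 100], [[-0.2, -0.1, 8.3], [0, 0, 0], 255], [[-0.2, -0.1, 8.3], [0, 0, 0], 255], [[-0.2, -0.1, 8.3], [0, 0, 0], 255], [[-0.2, -0.1, 8.3], [0, 0, 0], 255], [[-0.2, -0.1, 8.3], [0, 0, 0], 255], [[-0.2, -0.1, 8.3], [0, 0, 0], 255]]' --newtons 30

```text
time: 5.78
tool_pos: [0.4522, 0.2308, 0.1622]
eef_rot: [-0.188, 0.982, 0.002, 0.002]
contact_force: [-1.1, 1.3, 6.6]
finger_gap: 0.0116
grasp_force: 31.6
```

```bash
python3 - <<'E'
from h import *
s=bot.read_state();print(s['tool_pos'],s['finger_gap'],s['contact_force'],s['torque'],go([.452,.2293,.16],111.7))
E
```

```text
[0.45217852 0.23078091 0.16215518] 0.011640748007779764 [-1.12796031  1.32147722  6.62024909] [0.06111344 0.17649439 0.24271711] (array([ 0.07, -0.13,  0.21]), array([ 0.22,  0.22, -0.  ]))
```

send_rows --series '[[[-0.3, 0, -1.15], [0, 0, 0], 255], [[-0.68, 0, -2.22], [0, 0, 0], 255], [[-1.2, 0, -3.3], [0, 0, 0], 255], [[-1.74, 0, -4.28], [0, 0, 0], 255], [[-2.4, 0, -5.25], [0, 0, 0], 255], [[-3.14, 0, -6.12], [0, 0, 0], 255], [[-4, 0, -6.95], [0, 0, 0], 255], [[-4.84, 0, -7.7], [0, 0, 0], 255], [[-4.84, 0, -7.7], [0, 0, 0], 255]]'

```text
time: 6.53
tool_pos: [0.4966, 0.2493, 0.2389]
eef_rot: [-0.189, 0.982, 0.003, 0.0]
contact_force: [-5.4, 5.1, 2.5]
finger_gap: 0.0112
grasp_force: 30.4
```

send_rows --series '[[[-0.95, 0, -0.66], [0, 0, 0], 255], [[-1.95, 0, -1.26], [0, 0, 0], 255], [[-3, 0, -1.75], [0, 0, 0], 255], [[-4.08, 0, -2.16], [0, 0, 0], 255], [[-5.2, 0, -2.46], [0, 0, 0], 255], [[-6.34, 0, -2.68], [0, 0, 0], 255], [[-7.5, 0, -2.78], [0, 0, 0], 255], [[-8.66, 0, -2.79], [0, 0, 0], 255], [[-9.8, 0, -2.7], [0, 0, 0], 255], [[-10.96, 0, -2.5], [0, 0, 0], 255], [[-10.96, 0, -2.5], [0, 0, 0], 255]]'

```text
time: 7.45
tool_pos: [0.5989, 0.2921, 0.2638]
eef_rot: [-0.189, 0.982, 0.005, 0.001]
contact_force: [-4.9, 15.2, 4.2]
finger_gap: 0.0111
grasp_force: 29.5
```

```bash
python3 - <<'E'
from h import *
s=bot.read_state();print(s['tool_pos'],s['finger_gap'],s['contact_force'],go([.599,.288,.263],111.7))
a=bot.grab_frame('scene'); b=bot.grab_frame('top')
cv2.imwrite('pics/s3.png',np.vstack([cv2.resize(a[90:240,260:460],(800,600))[::2,::2],cv2.resize(b[110:260,160:360],(400,300))])[:,:,::-1])
E
```

```text
[0.59892772 0.29209312 0.2638257 ] 0.011133837034291568 [-4.92662149 15.21668962  4.23737597] (array([ 0.15, -0.38,  0.08]), array([0.51, 0.24, 0.11]))
```

View pics/s3.png

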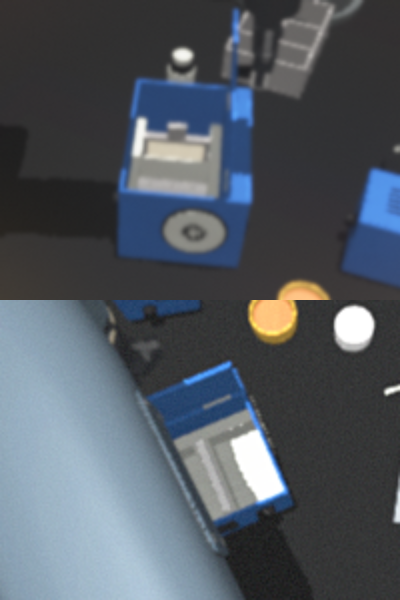

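The flap stands about upright (estimated 89.5°). The filter tab shows at scene (348,155). Releasing and rising above the flap edge.

send_rows --series '[[[0, 0, 0], [0, 0, 0], 150], [[0, 0, 0], [0, 0, 0], 120], [[0, 0, 0], [0, 0, 0], 120], [[0, 0, -2], [0, 0, 0], 120], [[0, 0, -5], [0, 0, 0], 120], [[0, 0, -8.5], [0, 0, 0], 120], [[0, 0, -10], [0, 0, 0], 120], [[0, 0, -10], [0, 0, 0], 120]]'

```text
time: 8.22
tool_pos: [0.5991, 0.2877, 0.3671]
eef_rot: [-0.188, 0.982, 0.002, 0.003]
contact_force: [0.6, 1.0, 0.5]
finger_gap: 0.0452
grasp_force: 0.0
```

```bash
python3 - <<'E'
from h import *
s=bot.read_state();print(s['tool_pos'],s['finger_gap'],s['contact_force'])
m=bot.camera_model('scene')
print(proj(m,[[.4835,.2848,.135],[.5135,.2106,.135],[.5135,.2106,.085]]).round(1).tolist())
print(go([.4835,.2848,.36],112.2), go([.5135,.2106,.36],112.2))
E
```

```text
[0.59912967 0.28765662 0.36709264] 0.04519441593746855 [0.64715578 1.03992531 0.53136421]
[[347.7, 152.9], [345.6, 170.2], [344.6, 181.6]]
(array([10.86,  4.  ,  0.64]), array([ 0.18,  0.42, -0.57])) (array([10.81, -4.01,  0.62]), array([ 0.18,  0.42, -0.57]))
```

The tab at (348,155) matches the +y slot, predicted at (347.7,153). Moving over it and checking with the wrist camera.

send_rows --series '[[[4, 1.5, 0.5], [0.2, 0.4, -0.5], 120], [[8, 3, 0.5], [0.2, 0.4, -0.5], 120], [[10.8, 4, 0.5], [0.2, 0.4, -0.5], 120], [[10.8, 4, 0.5], [0.2, 0.4, -0.5], 120], [[10.8, 4, 2.5], [0.2, 0.4, -0.5], 120], [[10.8, 4, 4.5], [0.2, 0.4, -0.5], 120], [[10.8, 4, 6.5], [0.2, 0.4, -0.5], 120], [[10.8, 4, 7.5], [0.2, 0.4, -0.5], 120], [[10.8, 4, 7.5], [0.2, 0.4, -0.5], 120]]'

```text
time: 8.97
tool_pos: [0.4822, 0.2844, 0.2849]
eef_rot: [-0.192, 0.981, -0.002, -0.005]
contact_force: [-0.8, 0.2, -0.4]
finger_gap: 0.0456
grasp_force: 0.0
```

```bash
python3 - <<'E'
from h import *
m=bot.camera_model('wrist'); f=bot.grab_frame('wrist')[:,:,::-1].copy()
cv2.imwrite('pics/w4raw.png',f)
s=bot.read_state();print(s['tool_pos'],s['finger_gap'],s['contact_force'],go([.4835,.2848,.114],112.2))
c,sn=np.cos(np.radians(22.2)),np.sin(np.radians(22.2))
X=lambda a,b,z:[.517+a*c-b*sn,.2552+a*sn+b*c,z]
P=proj(m,[X(-.035,.04,.135),X(-.005,.04,.135),X(-.075,.034,.11),X(-.075,.046,.11),X(-.095,-.13,.15),X(-.095,.13,.15)]); print(P.round(0).tolist())
for p in P: cv2.circle(f,tuple(int(v) for v in p),2,(0,0,255),1)
cv2.imwrite('pics/w4.png',f)
E
```

```text
[0.48266109 0.28469799 0.28648333] 0.04525885736778109 [ 0.38228882  0.00589266 -0.21748992] (array([-2.300e-01, -1.000e-02,  1.725e+01]), array([-0.05, -0.49, -0.06]))
[[319.0, 171.0], [319.0, 204.0], [312.0, 123.0], [325.0, 123.0], [104.0, 102.0], [433.0, 101.0]]
```

View pics/w4.png

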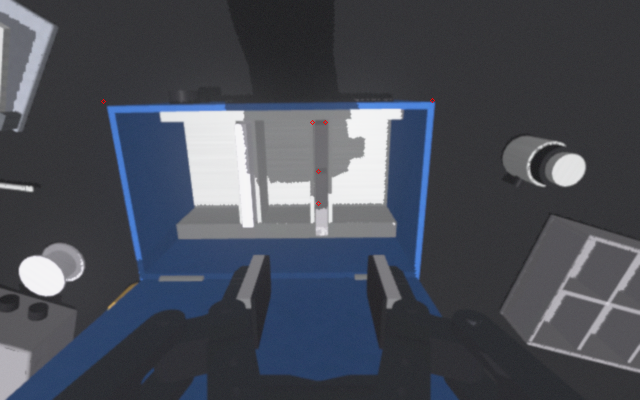

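```bash
python3 - <<'E'
from h import *
f=cv2.imread('pics/w4raw.png')[100:250,220:360]
g=(255*(f/255.)**.6).astype('uint8')
cv2.imwrite('pics/w4c.png',cv2.resize(g,(560,600),interpolation=cv2.INTER_CUBIC))
E
```

```text
(no output)
```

View pics/w4c.png

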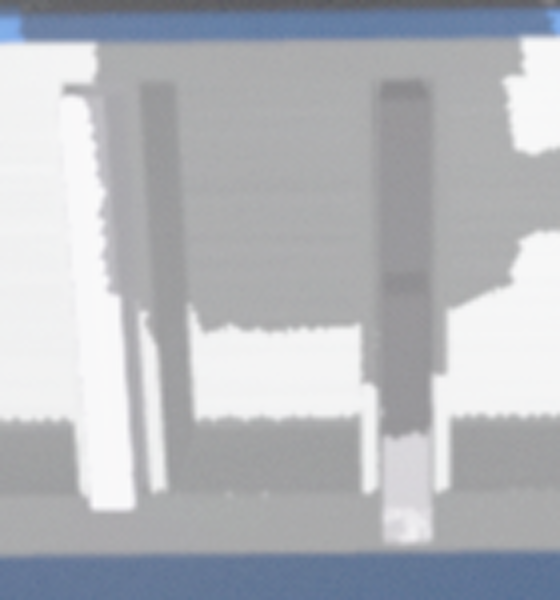

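The right-hand plate at col ~321 carries the tab (tab front edge at row ~171, as predicted). The left plate at col ~245 is plain and lower, so it's the blank. The filter sits about 2 mm further toward +y than predicted. Descending over it.

send_rows --series '[[[-0.1, 0.2, 3], [0, 0, 0], 120], [[-0.2, 0.2, 6], [0, 0, 0], 120], [[-0.2, 0.2, 9], [0, 0, 0], 120], [[-0.2, 0.2, 12], [0, 0, 0], 120], [[-0.2, 0.2, 14], [0, 0, 0], 120], [[-0.2, 0.2, 15.5], [0, 0, 0], 120], [[-0.2, 0.2, 16.5], [0, 0, 0], 120], [[-0.2, 0.2, 16.5], [0, 0, 0], 120], [[-0.2, 0.2, 16.5], [0, 0, 0], 120]]'

```text
time: 9.77
tool_pos: [0.4838, 0.2877, 0.1233]
eef_rot: [-0.192, 0.981, -0.001, -0.003]
contact_force: [-0.6, -0.8, 0.6]
finger_gap: 0.0452
grasp_force: 0.0
```

```bash
python3 - <<'E'
from h import *
s=bot.read_state();print(s['tool_pos'],s['finger_gap'],s['contact_force'],go([.4827,.2866,.114],112.2))
E
```

```text
[0.48376756 0.28769271 0.12329164] 0.04515064544682346 [-0.59734496 -0.75962347  0.63601843] (array([ 0.13, -0.06,  0.93]), array([-0.01, -0.32, -0.04]))
```

send_rows --series '[[[0, 0, 0.9], [0, -0.3, 0], 120], [[0, 0, 0.9], [0, -0.3, 0], 120], [[0, 0, 0.9], [0, -0.3, 0], 255], [[0, 0, 0.9], [0, -0.3, 0], 255], [[0, 0, 0.9], [0, -0.3, 0], 255], [[0, 0, 0.9], [0, -0.3, 0], 255], [[0, 0, 0.9], [0, -0.3, 0], 255], [[0, 0, 0.9], [0, -0.3, 0], 255]]' --newtons 50

```text
time: 10.43
tool_pos: [0.4839, 0.2879, 0.1147]
eef_rot: [-0.192, 0.981, 0.0, 0.0]
contact_force: [0.3, -0.7, 5.4]
finger_gap: 0.0086
grasp_force: 50.2
```

```bash
python3 - <<'E'
from h import *
s=bot.read_state();print(s['tool_pos'],s['finger_gap'],s['contact_force'],go([.4827,.2866,.114],112.2))
E
```

```text
[0.48387417 0.28789202 0.11473437] 0.008555496520452873 [ 0.3008877  -0.70344399  5.42337438] (array([ 0.16, -0.08,  0.07]), array([-0.  ,  0.06, -0.03]))
```

send_rows --series '[[[0, 0, -0.5], [0, 0, 0], 255], [[0, 0, -1.5], [0, 0, 0], 255], [[0, 0, -3], [0, 0, 0], 255], [[0, 0, -5], [0, 0, 0], 255], [[0, 0, -7], [0, 0, 0], 255], [[0, 0, -9.5], [0, 0, 0], 255], [[0, 0, -12], [0, 0, 0], 255], [[0, 0, -15], [0, 0, 0], 255], [[0, 0, -18], [0, 0, 0], 255], [[0, 0, -20], [0, 0, 0], 255], [[0, 0, -20], [0, 0, 0], 255]]'

```text
time: 11.35
tool_pos: [0.4843, 0.2882, 0.3189]
eef_rot: [-0.192, 0.981, 0.001, 0.003]
contact_force: [-0.6, 0.7, -1.8]
finger_gap: 0.0088
grasp_force: 49.3
```

```bash
python3 - <<'E'
from h import *
s=bot.read_state();print(s['tool_pos'],s['finger_gap'],s['contact_force'],go([.50,.05,.31],100), go([.556,-.15,.27],90))
f=bot.grab_frame('top')[:,:,::-1]; g=bot.grab_frame('scene')[:,:,::-1]
cv2.imwrite('pics/t5.png',np.hstack([cv2.resize(f[80:280,140:360],(400,364)),cv2.resize(g[60:260,240:460],(400,364))]))
E
```

```text
[0.48432697 0.28824769 0.31887377] 0.008774088685763931 [-0.60669726  0.71052637 -1.77310805] (array([  7.54, -22.66,   0.82]), array([ 0.08,  0.33, 12.17])) (array([  9.93, -43.29,   4.79]), array([ 0.11,  0.33, 22.17]))
```

View pics/t5.png

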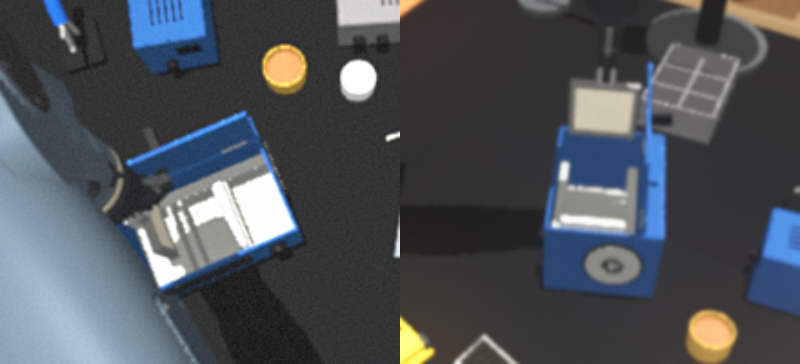

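The filter is drawn out, the flap is still upright and the blank stays in its slot. Carrying the filter toward the inspector.

send_rows --series '[[[0.7, -3, 0.5], [0, 0, 2], 255], [[1.4, -6, 1], [0, 0, 4], 255], [[2.1, -9.5, 1], [0, 0, 6], 255], [[3, -13, 1], [0, 0, 8], 255], [[3.8, -16.5, 1], [0, 0, 10], 255], [[4.6, -20, 1], [0, 0, 12], 255], [[5.4, -23.5, 1], [0, 0, 14], 255], [[6.2, -27, 1], [0, 0, 16], 255], [[7, -30.5, 1], [0, 0, 18], 255], [[7.8, -34, 1], [0, 0, 20], 255], [[8.5, -37, 1], [0, 0, 22.2], 255], [[8.5, -37, 1], [0, 0, 22.2], 255]]'

```text
time: 12.45
tool_pos: [0.5441, -0.0918, 0.3018]
eef_rot: [0.004, 1.0, -0.001, -0.002]
contact_force: [-0.3, 0.3, -1.7]
finger_gap: 0.0089
grasp_force: 49.4
```

```bash
python3 - <<'E'
from h import *
s=bot.read_state();print(s['tool_pos'],s['finger_gap'],s['contact_force'],go([.556,-.217,.2147],90))
f=bot.grab_frame('top')[:,:,::-1]; g=bot.grab_frame('scene')[:,:,::-1]; w=bot.grab_frame('wrist')[:,:,::-1]
cv2.imwrite('pics/t6s.png',g);cv2.imwrite('pics/t6t.png',f)
cv2.imwrite('pics/t6.png',np.vstack([np.hstack([cv2.resize(f[120:240,380:540],(400,300)),cv2.resize(g[260:400,170:330],(400,300))]),np.hstack([cv2.resize(w,(480,300)),np.zeros((300,320,3),'uint8')])]))
E
```

```text
[ 0.54406473 -0.0918021   0.30183885] 0.008889071831974205 [-0.3363289   0.32195122 -1.6534985 ] (array([ -1.31, -12.49,   8.73]), array([-0.11, -0.2 , -0.41]))
```

View pics/t6.png

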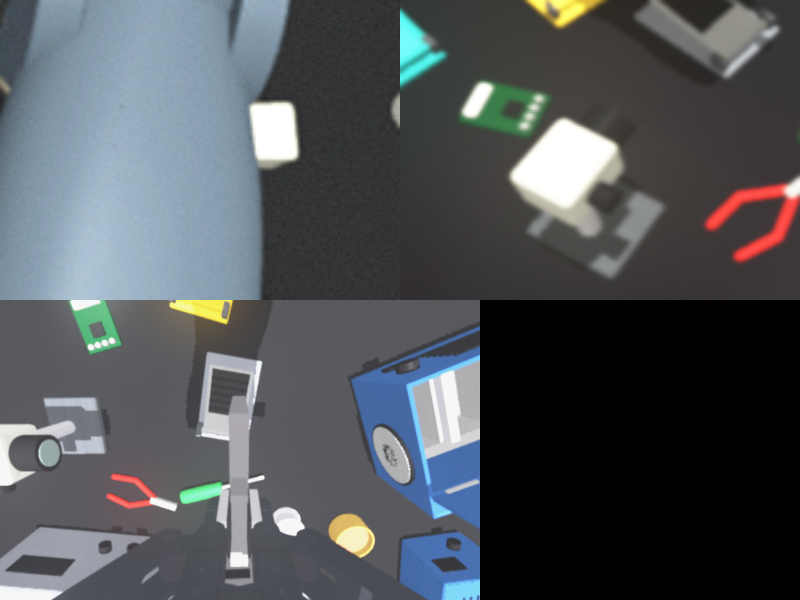

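```bash
python3 - <<'E'
from h import *
m=bot.camera_model('wrist'); w=bot.grab_frame('wrist')[:,:,::-1]
S=lambda l:[[x*4/3,(y-300)*4/3] for x,y in l]
print('base',onz(m,S([(45,398),(97,398),(106,452)]),.014).round(4).tolist())
print('lens',onz(m,S([(49,453)]),.16).round(4).tolist())
h=cv2.cvtColor(w,cv2.COLOR_BGR2HSV)
b=np.vstack([cv2.resize(w[110:230,0:160],(800,600),interpolation=cv2.INTER_CUBIC)])
cv2.imwrite('pics/t7.png',b)
E
```

```text
base [[0.5088, -0.4129, 0.014], [0.5093, -0.3246, 0.014], [0.6045, -0.3249, 0.014]]
lens [[0.5581, -0.3131, 0.16]]
```

View pics/t7.png

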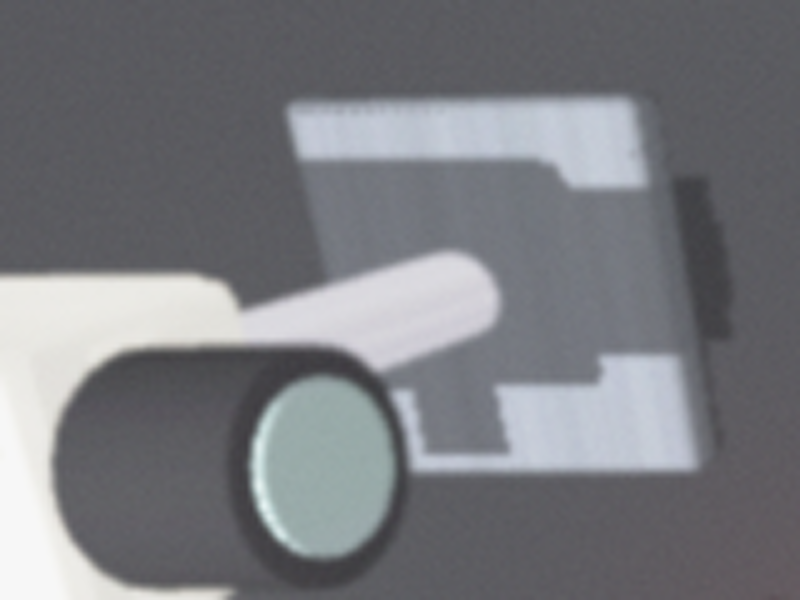

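The base top corners are at crop (288,105), (632,98), (697,468) and (415,472). The lens disc is at (322,467).

```bash
python3 - <<'E'
from h import *
m=bot.camera_model('wrist')
S=lambda l:[[x/5,110+y/5] for x,y in l]
B=onz(m,S([(288,105),(632,98),(697,468),(415,472)]),.014);print(B.round(4).tolist())
for a,b in((0,1),(1,2),(3,2)): print(np.degrees(np.arctan2(*(B[b]-B[a])[[1,0]])))
L=onz(m,S([(322,467)]),.16); print(L)
s=bot.read_state();print(s['tool_pos'],go([.5565,-.216,.2147],91))
E
```

```text
[[0.5099, -0.4158, 0.014], [0.5086, -0.3277, 0.014], [0.6065, -0.3273, 0.014], [0.6076, -0.4044, 0.014]]
90.83987704715805
0.22554784964914312
90.7759127008014
[[ 0.55815288 -0.31354228  0.16      ]]
[ 0.54367472 -0.08656009  0.30288804] (array([ -1.31, -12.94,   8.81]), array([ 0.01, -0.15, -1.01]))
```

```bash
python3 -c "
from h import *
s=bot.read_state();print(s['tool_pos'],s['qvel'].round(3),go([.5565,-.2125,.2147],90.6))"
```

```text
[ 0.54367472 -0.08656009  0.30288804] [ 0.02  -0.009  0.004  0.001 -0.003  0.   ] (array([ -1.31, -12.59,   8.81]), array([ 0.01, -0.15, -0.61]))
```

send_rows --series '[[[-0.2, -2, 0.5], [0, 0, -0.6], 255], [[-0.4, -4.5, 1.5], [0, 0, -0.6], 255], [[-0.7, -7, 3.5], [0, 0, -0.6], 255], [[-1, -9.5, 5.5], [0, 0, -0.6], 255], [[-1.2, -11.5, 7.2], [0, 0, -0.6], 255], [[-1.3, -12.3, 8.3], [0, 0, -0.6], 255], [[-1.3, -12.6, 8.8], [0, 0, -0.6], 255], [[-1.3, -12.6, 8.8], [0, 0, -0.6], 255], [[-1.3, -12.6, 8.8], [0, 0, -0.6], 255], [[-1.3, -12.6, 8.8], [0, 0, -0.6], 255], [[-1.3, -12.6, 8.8], [0, 0, -0.6], 255], [[-1.3, -12.6, 8.8], [0, 0, -0.6], 255]]'

```text
time: 13.65
tool_pos: [0.5576, -0.2125, 0.2169]
eef_rot: [-0.005, 1.0, -0.0, 0.0]
contact_force: [0.4, -0.2, -1.9]
finger_gap: 0.0091
grasp_force: 49.4
```

```bash
python3 - <<'E'
from h import *
s=bot.read_state();print(s['tool_pos'],s['qvel'].round(3),s['finger_gap'],go([.5565,-.2125,.2147],90.6))
m=bot.camera_model('scene'); g=bot.grab_frame('scene')[:,:,::-1].copy()
P=proj(m,[[.5565+a,-.2125,.16+b] for a,b in((-.055,-.05),(.055,-.05),(.055,.05),(-.055,.05))]); print(P.round(1).tolist())
c=cv2.resize(g[100:400,160:400],(480,600),interpolation=cv2.INTER_CUBIC)
for p in P: cv2.circle(c,(int((p[0]-160)*2),int((p[1]-100)*2)),2,(0,0,255),1)
cv2.imwrite('pics/f.png',c)
E
```

```text
[ 0.55757198 -0.21247453  0.21688557] [-0.006  0.004 -0.005 -0.002  0.001 -0.001] 0.00905958117727146 (array([ 0.11, -0.  ,  0.22]), array([-0.06,  0.04,  0.03]))
[[263.3, 279.2], [301.3, 299.5], [300.2, 278.4], [258.8, 257.1]]
```

View pics/f.png

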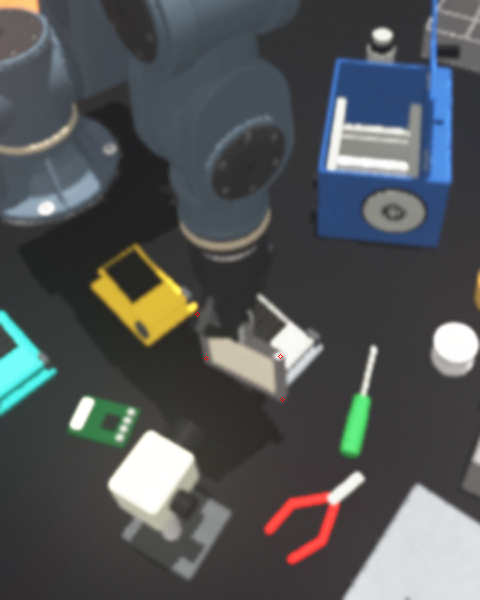

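The plate's corners sit on the predicted positions, it faces the lens, and nothing else has moved. One small trim and settle, then hand in.

send_rows --series '[[[0.1, 0, 0.2], [0, 0, 0], 255], [[0.1, 0, 0.2], [0, 0, 0], 255], [[0.1, 0, 0.2], [0, 0, 0], 255], [[0.1, 0, 0.2], [0, 0, 0], 255], [[0.1, 0, 0.2], [0, 0, 0], 255], [[0.1, 0, 0.2], [0, 0, 0], 255], [[0.1, 0, 0.2], [0, 0, 0], 255], [[0.1, 0, 0.2], [0, 0, 0], 255]]'

```text
time: 14.37
tool_pos: [0.5561, -0.2132, 0.2139]
eef_rot: [-0.005, 1.0, -0.0, -0.0]
contact_force: [0.3, 0.2, -1.7]
finger_gap: 0.0086
grasp_force: 49.4
```

```bash
python3 -c "
from h import *
s=bot.read_state();print(s['tool_pos'],s['grasp_force'],abs(s['qvel']).max());print(bot.sign_off())"
```

```text
[ 0.55613974 -0.21316335  0.21387406] 49.42037880420685 0.0016884329682844998
the job is handed in; nothing more can be done
None
```

The job is handed in after about 14 s of robot time: treadle pressed to its stop and released, flap left upright, blanking plate still in its slot, and the filter plate held still and square to the lens at about 10 cm; the hand-in returned no verdict.

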